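# Lock the index plate with its pin

### The job

Lock the index plate of the round fixture: take the red-knobbed index pin out of its grey stand, put it in the plate's hole and turn the plate towards and along the red arc until that hole lies over the hidden hole of the flange underneath, then push the pin through both until its knob sits flush on the plate, and let go. Feel for the hole with light pressure rather than forcing the pin, and leave the other things on the bench where they are.

Things in the scene. Friction and masses are not known exactly. Their poses are not given: they have to be found in the camera images.
- index_fixture: Round index fixture fixed to the worktop, origin on its vertical axis at worktop height, front = its own -x side. From below: grey base (diameter 160 mm, 14 mm high), dark steel flange (diameter 124 mm, z 14 to 34 mm, locked, cannot turn, top face flat), aluminium index plate on top (see index_plate).
- red_arc (a point): Middle of the red arc painted on the base's rim, at the fixture's front. The flange has one hole (diameter 14.4 mm, 1.2 mm chamfer, 20 mm deep), 46 mm from the axis, hidden under the plate. Its direction differs every time and is not marked: it lies anywhere within 0.6 rad either side of the front, which is the span of the arc. It can only be found by feel.
- index_plate (a joint): Angle of the index plate (diameter 124 mm, z 34.5 to 46.5 mm) about the fixture's axis, rad: 0 with its hole at the front, growing counterclockwise from above, range -1.6 to 1.6; starts between 0.8 and 1.35. Light friction (1.3 N at the hole); stays where left. Black grip bar at its centre: 30 mm long towards the hole, 11 mm wide, top 26 mm above the plate.
- plate_hole (a point): Centre of the mouth of the plate's only hole, in its top face (z = 46.5 mm), 46 mm from the axis; turns with the plate. Through hole, diameter 14.4 mm, 1.2 mm chamfer. A pin put in it before it meets the flange's hole stands on the flange with its knob 15.5 mm above the plate, and can drag the plate round.
- index_pin: Loose index pin, about 60 g, upright in the stand: red ribbed round knob (diameter 23 mm, 32 mm high) over a steel shank (diameter 12 mm, 28 mm long, its last 2.5 mm chamfered). Origin at the centre of the knob's underside, z up through the knob. Home, the knob rests on the plate and the shank reaches 15.5 mm into the flange.
- pin_stand: Grey fixed block 60 x 64 x 34 mm that the pin is kept in; origin at the centre of its underside. The pin's knob rests on its top (z = 34 mm), over a hole of 14.4 mm through its middle.
- setting_ring: Bystander: steel ring, 45 mm across, 12 mm high.
- loupe: Bystander: black eyeglass, 36 mm across, 19 mm high.
- collet_0: Bystander: slotted steel collet, 28 mm across, 36 mm high.
- coupling_d: Bystander: white coupling with a red hexagon nut, standing, 56 mm high.
Things that resemble listed ones, but are neither listed nor needed, are in the scene too. Of the things that look like the index_fixture, the larger one is meant.

How it is judged:
At the end, for the whole second after the job is handed in: The pin stands upright (within 0.08 rad) in the plate's hole (within 3 mm of its centre) with the underside of its knob no more than 2.5 mm above the plate's top face, which it can only reach with its shank in the flange's hole as well; pin and plate are at rest (z of index_pin in the frame of plate_hole between -0.003 and 0.0025 m and horizontal distance between index_pin and plate_hole below 0.003 m and angle between index_pin's own z axis and vertical below 0.08 rad and linear speed of index_pin below 0.02 m/s and velocity of joint index_plate between -0.05 and 0.05 rad/s); the robot touches nothing.
It fails at once if the pin is forced: pressed or wedged against the fixture with more than 120 N (contact force between index_pin and index_fixture above 120 N).
It fails at once if a bystander is moved by more than 30 mm (distance of any of setting_ring, loupe, collet_0, coupling_d from where it was at the start of the episode above 0.03 m).
It also fails if it takes over 54 s, if anything falls off the work surface, if the arm or the gripper's body presses on something with over 40 N, if the wrist force passes 120 N, or if a joint passes its speed limit or range.

### The arm

A 6-joint arm with a two-finger parallel gripper is mounted at the origin on a cart in front of the work surface, level with it; the furniture and walls round the work are solid. World frame = base frame: x ahead of the robot, y to its left, z up, the work surface at z = 0. Lengths are in m, angles in rad, forces in N, time in s.
With the tool pointing down it reaches from about 0.2 to 0.875 m from the base axis. Payload 3.4 kg.
Tool frame: the origin (TCP) lies at the centre of the arm's flange, where the gripper is bolted on; the fingertips stand bot.tcp_to_tips ahead of it and the grasp point (between the pads) lies 180 mm ahead of it (bot.tcp_to_tips is the distance from the TCP to the fingertips, in m); z points along the fingers, y is the direction in which the jaws open and shut (so a half turn about z gives the same grasp; the last joint's range is limited). The gripper opens to 94 mm and grips with 3 to 60 N. Pads are 16 mm wide; open, the fingers measure 119 mm over their backs; the gripper's body (75 mm by 177 mm) begins 78 mm behind the grasp point.
Start: joints at [-1.446, 0.276, 1.505, -0, 1.361, -0.121], TCP at [0.14, -0.558, 0.405] pointing down, gripper open.
Joint ranges: [-2.89, 2.89], [-0.75, 2.08], [0.22, 2.7], [-1.18, 4.32], [0.11, 2.71], [-2.7, 2.7]. Speed limits (rad/s): [2.57, 2.57, 3.14, 3.14, 3.14, 3.14].

### API

Orientations are given as a unit quaternion [x, y, z, w].
In Python, from rig import status, viewer, ticket, bot gives the robot as it stands. The module is installed in compiled form; this text tells all that it offers.
- The arm moves only by the tool step_arm, never from a script. Its argument "moves" is one flat list of numbers, 7 for each row, row after row: the shift along the tool's x, y, z in cm, then the turn, a rotation vector about the tool's x, y, z in degrees, then the finger opening in cm, from 0 to 9.4. A call has 1 to 10 rows; each row is the pose to reach, as a shift and turn from the pose measured when the call began, along the tool's axes at that moment; what a row does not reach only later rows make up. A row lasts 1/12 s, in which the tool goes at most 41.7 mm and 7.16 degrees, less where a joint would pass 70% of its speed; a pose out of reach is approached as far as the arm can. A call with a gripper value outside its range is refused whole. The fingers move at their own pace and stop on an object; "force" is the grip in N (left out, the last holds). Time passes only in rows, so rows that repeat a pose let the fingers close. It gives the time, the measured TCP pose, the force and the opening at its end, in the units of the state.
- status.read_state(): the state, without advancing time (a new reading comes with each control period).
- viewer.get_image(name): name is "scene" or "top" or "wrist"; returns the picture (480x640x3 uint8, red, green, blue); there is no depth.
- viewer.get_calibration(name): a dict with "K" (3x3 intrinsics, pixels), "k1" (the pictures are not rectified: a ray, as slopes to the right and down, at radius r is drawn at 1 + k1 r^2 times it, then the intrinsics apply), "T" (4x4, takes a point from camera to world coordinates); the wrist camera has in their place "T_tool_cam" (4x4, takes a point from camera to tool coordinates, whose origin is the TCP and whose axes are the flange's). Camera axes: x right, y down, z forward; pixel columns grow to the right and rows downward; lengths in m; the calibration is good to about 2 mm. A picture is of the moment at which its call begins: read the wrist's pose just before it. get_calibration takes no time and is no camera call.
- ticket.finish_job(): hands the job in, once; it reports no verdict.
The state is a dict: "t": time; "joint_pos": joint angles; "qvel": joint speeds; "joint_efforts": joint torques, N m; "tcp_pos": TCP position; "eef_rot": TCP orientation; "force": force on the tool from outside, world axes, zero at the start; "wrist_torque": the same for the moment, N m; "grip_width": opening from 0.0 (shut) to 1.0 (fully open).
Only numpy, scipy, OpenCV 4.12 (cv2) and the standard library are available. Lean on these libraries where they do the work, as an engineer would, in place of code of your own. Each camera call takes 0.05 s, during which the arm holds its last target. There are 200 camera calls.

## Working session

There is one attempt and no reset: what is moved stays moved. The work goes in short steps, Python scripts to look and compute and a tool call to move; the robot and the scene stay as the last step left them, time stands still between calls to the robot, and variables do not carry over. Pictures are saved under pics/ and viewed, about 8 in all and at most 12, crops included, and the job is handed in when it is done.

Besides the shell and the picture viewer there is one more tool, called after "Request:" in YAML: its name, and indented under it one key for each argument. step_arm: Moves the arm, as the interface text tells. Its arguments: {"type":"object","properties":{"moves":{"type":"array"},"force":{"type":"number"}},"required":["moves"]}

```bash
mkdir -p pics
cat > h.py <<'E'
import numpy as np, cv2
from scipy.spatial.transform import Rotation as R
from rig import status, viewer, ticket, bot
def cam(name, s=None):
    c=viewer.get_calibration(name); K=np.array(c["K"]);k1=c["k1"]
    if name=="wrist":
        s=s or status.read_state()
        T=np.eye(4);T[:3,:3]=R.from_quat(s["eef_rot"]).as_matrix();T[:3,3]=s["tcp_pos"]
        T=T@np.array(c["T_tool_cam"])
    else: T=np.array(c["T"])
    return K,k1,T
def ray(C,u,v):
    K,k1,T=C
    d=cv2.undistortPoints(np.array([[[u,v]]],float),K,np.array([k1,0,0,0.]))[0,0]
    return T[:3,3],T[:3,:3]@np.array([d[0],d[1],1])
def onz(C,u,v,z):
    o,d=ray(C,u,v); return o+d*(z-o[2])/d[2]
def proj(C,p):
    K,k1,T=C; q=T[:3,:3].T@(np.array(p)-T[:3,3]); 
    return cv2.projectPoints(q.reshape(1,1,3),np.zeros(3),np.zeros(3),K,np.array([k1,0,0,0.]))[0][0,0]
def snap(name,fn=None):
    s=status.read_state(); im=viewer.get_image(name)
    if fn: cv2.imwrite("pics/"+fn,im[:,:,::-1])
    return im,cam(name,s)
E
python3 - <<'E'
from h import *
s=status.read_state(); print({k:np.round(v,3) for k,v in s.items()}, bot.tcp_to_tips)
for n in("top","scene"):
    im,C=snap(n,n+"0.png"); print(n,C[2].round(3).tolist(),C[0].round(1).tolist(),C[1])
print(viewer.get_calibration("wrist"))
E
```

```text
{'t': np.float64(0.0), 'joint_pos': array([-1.446,  0.277,  1.506, -0.   ,  1.361, -0.121]), 'qvel': array([-0.001,  0.   ,  0.001, -0.   , -0.001,  0.001]), 'joint_efforts': array([ 1.0000e-03, -4.0459e+01, -2.3723e+01,  7.1000e-02,  3.4000e-02,
       -0.0000e+00]), 'tcp_pos': array([ 0.14 , -0.558,  0.404]), 'eef_rot': array([ 0.992,  0.123, -0.   , -0.001]), 'force': array([-0.715, -0.494,  0.236]), 'wrist_torque': array([-0.03 , -0.045, -0.034]), 'grip_width': np.float64(1.0)} 0.1992
top [[0.029, -0.982, 0.189, 0.282], [-1.0, -0.03, -0.005, 0.023], [0.01, -0.189, -0.982, 1.294], [0.0, 0.0, 0.0, 1.0]] [[617.9, 0.0, 315.4], [0.0, 617.9, 237.4], [0.0, 0.0, 1.0]] -0.08291220739489606
scene [[-0.789, -0.321, 0.524, -0.046], [-0.615, 0.434, -0.659, 0.784], [-0.016, -0.842, -0.54, 0.686], [0.0, 0.0, 0.0, 1.0]] [[506.6, 0.0, 309.3], [0.0, 506.6, 231.5], [0.0, 0.0, 1.0]] -0.07689689065772282
{'K': array([[398.78002956,   0.        , 323.09383674],
       [  0.        , 398.78002956, 238.58710709],
       [  0.        ,   0.        ,   1.        ]]), 'k1': -0.07179262656638155, 'T_tool_cam': array([[-4.29829038e-04, -9.57113796e-01, -2.89711919e-01,
         8.47487772e-02],
       [ 9.99999724e-01, -2.35817304e-04, -7.04578966e-04,
         5.50121876e-04],
       [ 6.06043166e-04, -2.89712142e-01,  9.57113634e-01,
         1.88905021e-02],
       [ 0.00000000e+00,  0.00000000e+00,  0.00000000e+00,
         1.00000000e+00]])}
```

View pics/top0.png

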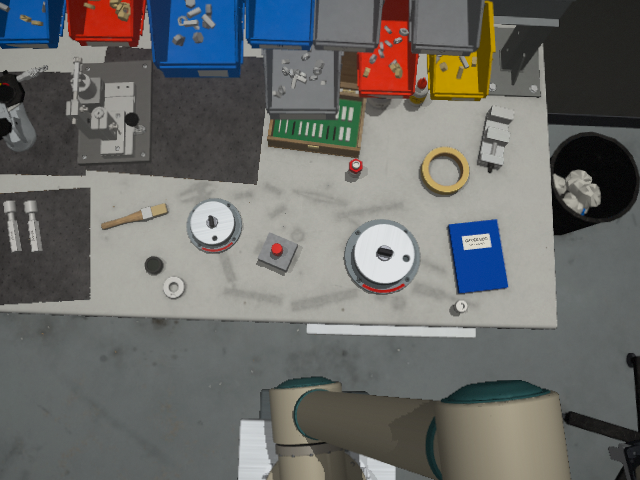

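View pics/scene0.png

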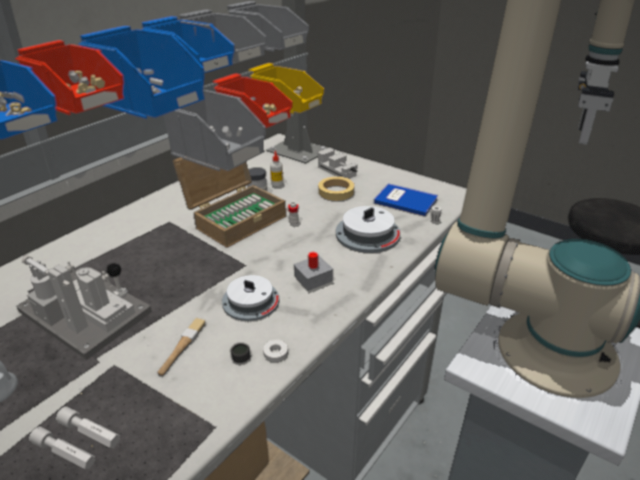

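Top view: the larger fixture is at (384,254), hole (406,258), red arc at about (385,290). The smaller look-alike is at (214,225), the red knob in its stand at (277,250), and the coupling with red nut at (356,166), which is the red distractor. The choice is fixture (384,254) and pin (277,250). Next I measure, with one close crop as a check.

```bash
cat > m.py <<'E'
from h import *
im=cv2.imread("pics/top0.png")[:,:,::-1]; C=cam("top")
hsv=cv2.cvtColor(np.ascontiguousarray(im),cv2.COLOR_RGB2HSV)
red=((hsv[...,0]<8)|(hsv[...,0]>172))&(hsv[...,1]>130)&(hsv[...,2]>80)
# knob
ys,xs=np.nonzero(red[235:265,260:295]); k=(xs.mean()+260,ys.mean()+235); print("knob px",k,len(xs),onz(C,*k,0.058), onz(C,*k,.066))
# plate: bright blob
g=cv2.cvtColor(np.ascontiguousarray(im),cv2.COLOR_RGB2GRAY); sub=(g[205:300,335:430]>215).astype(np.uint8)
cs,_=cv2.findContours(sub,cv2.RETR_EXTERNAL,cv2.CHAIN_APPROX_NONE); c=max(cs,key=cv2.contourArea)
e=cv2.fitEllipse(cv2.convexHull(c)); pc=(e[0][0]+335,e[0][1]+205); P=onz(C,*pc,.0465); print("plate",pc,e[1],P)
# dark hole
m=(g[205:300,335:430]<120).astype(np.uint8)
n,l,st,ce=cv2.connectedComponentsWithStats(m)
for i in range(1,n):
    if st[i,4]>8: print(st[i],ce[i]+[335,205],onz(C,*(ce[i]+[335,205]),.0465)-P)
ys,xs=np.nonzero(red[260:300,340:430]); A=np.array([onz(C,x+340,y+260,.014) for x,y in zip(xs,ys)])-P
a=np.arctan2(A[:,1],A[:,0])%(2*np.pi); print("arc dir deg",np.degrees([a.min(),a.max(),a.mean()]),np.linalg.norm(A[:,:2],axis=1).mean())
for n_,u,v in(("coupling",356,166),("collet",461,307),("ring",174,288),("loupe",153,265)):print(n_,onz(C,u,v,.02).round(3))
cv2.imwrite("pics/crop.png",cv2.resize(im[190:310,240:440,::-1],None,fx=4,fy=4,interpolation=cv2.INTER_CUBIC))
E
python3 m.py
```

```text
knob px (np.float64(276.4329896907216), np.float64(248.60824742268042)) 97 [0.49395481 0.09483884 0.058     ] [0.49258029 0.0943707  0.066     ]
plate (383.88014221191406, 253.10862350463867) (57.10084533691406, 58.424137115478516) [ 0.49328958 -0.12491924  0.0465    ]
[20 25  6  5 23] [357.56521739 232.17391304] [0.04211153 0.05473547 0.        ]
[69 24  4  5 14] [405.71428571 230.78571429] [ 0.04813329 -0.04490749  0.        ]
[  8  38  74  52 873] [375.3024055  278.52004582] [-0.05293812  0.01704501  0.        ]
[ 41  42  17  14 154] [383.88961039 253.18831169] [-1.65065487e-04 -2.08422351e-05  0.00000000e+00]
[68 50  6  7 36] [405.61111111 257.86111111] [-0.00853692 -0.04477268  0.        ]
arc dir deg [146.86454039 217.48818635 181.97382928] 0.0742720291217705
coupling [ 0.686 -0.067  0.02 ]
collet [ 0.389 -0.29   0.02 ]
ring [0.411 0.306 0.02 ]
loupe [0.458 0.354 0.02 ]
```

View pics/crop.png

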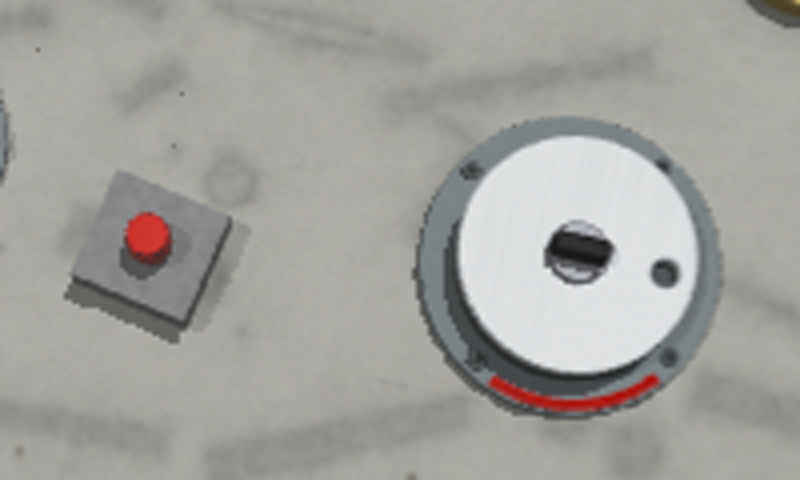

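Crop: knob top at about (148,237) in the stand; plate hole at (665,272), bar at the centre and red arc at the lower front. The numbers agree: hole radius 45.6 mm, arc radius 74 mm with a 70° span, and plate angle about 1.35. I'll go past the fixture for a close look on the way to the pin.

Request:
step_arm:
  moves: [38.7,-34.9,4.5,0,0,12,7,38.7,-34.9,4.5,0,0,12,7,38.7,-34.9,4.5,0,0,12,7,38.7,-34.9,4.5,0,0,12,7,38.7,-34.9,4.5,0,0,12,7,38.7,-34.9,4.5,0,0,12,7,38.7,-34.9,4.5,0,0,12,7,38.7,-34.9,4.5,0,0,12,7,38.7,-34.9,4.5,0,0,12,7,38.7,-34.9,4.5,0,0,12,7]
  force: 25

```text
t: 0.93
tcp_pos: [0.3716, -0.211, 0.3685]
eef_rot: [1.0, 0.018, -0.0, -0.001]
force: [0.5, -0.5, -0.1]
grip_width: 0.749
```

```bash
cat >> h.py <<'E'
def go(p,yaw=None):
    s=status.read_state(); M=R.from_quat(s["eef_rot"]); sh=M.inv().apply(np.array(p)-s["tcp_pos"])*100
    x=M.as_matrix()[:,0]; y0=np.degrees(np.arctan2(x[1],x[0]))
    yaw=y0 if yaw is None else yaw
    G=R.from_euler("z",yaw,degrees=True)*R.from_quat([1,0,0,0])
    print("t",round(float(s["t"]),2),"tcp",np.round(s["tcp_pos"],4),"yaw",y0.round(2),"F",np.round(s["force"],2),"w",round(float(s["grip_width"])*9.4,2),"| shift cm",sh.round(2),"rot",np.degrees((M.inv()*G).as_rotvec()).round(2))
E
python3 -c "
from h import *
go((.43,-.125,.36),2)"
```

```text
t 0.93 tcp [ 0.3716 -0.211   0.3685] yaw 2.06 F [ 0.54 -0.49 -0.08] w 7.04 | shift cm [ 6.15 -8.39  0.86] rot [-0.09  0.01  0.06]
```

Request:
step_arm:
  moves: [6.2,-8.4,0.9,0,0,0,7,6.2,-8.4,0.9,0,0,0,7,6.2,-8.4,0.9,0,0,0,7,6.2,-8.4,0.9,0,0,0,7,6.2,-8.4,0.9,0,0,0,7]

```text
t: 1.35
tcp_pos: [0.4307, -0.1238, 0.3592]
eef_rot: [1.0, 0.02, -0.001, -0.001]
force: [-0.1, -0.4, -0.3]
grip_width: 0.746
```

Run:
```python
from h import *
snap("wrist","w1.png"); s=status.read_state(); np.save("s1.npy",np.r_[s["tcp_pos"],s["eef_rot"]]); go((.46,.0945,.33),2); print(np.round(s["qvel"],3))
```

```text
t 1.4 tcp [ 0.4303 -0.1247  0.3593] yaw 2.14 F [-0.39 -0.53 -0.12] w 7.02 | shift cm [  3.79 -21.79   2.96] rot [-0.07  0.08  0.14]
[-0.034 -0.006  0.    -0.001 -0.     0.002]
```

View pics/w1.png

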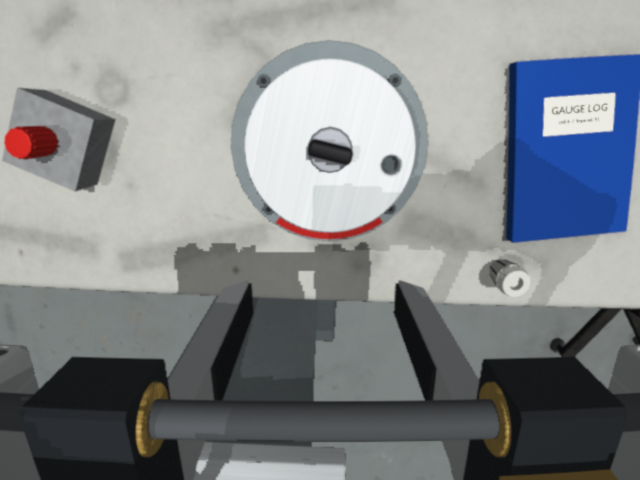

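Wrist view: plate centred near (330,147), hole at (391,164), arc at about (331,233), knob at (30,142). Nothing is hidden by the fingers.

```bash
cat > mw.py <<'E'
from h import *
im=cv2.imread("pics/w1.png"); a=np.load("s1.npy"); a[:3]=[.4306,-.124,.3592]
C=cam("wrist",dict(tcp_pos=a[:3],eef_rot=a[3:]))
g=cv2.cvtColor(im,cv2.COLOR_BGR2GRAY); hsv=cv2.cvtColor(im,cv2.COLOR_BGR2HSV)
# plate vs base edge: radial gradient along rays cast from nominal centre
P=onz(C,330,147,.0465)[:2]
gf=cv2.GaussianBlur(g,(3,3),0).astype(np.float32)
for it in range(3):
    pts=[]
    for th in np.radians(np.arange(0,360,4)):
        rs=np.arange(.054,.070,.0004); uv=np.array([proj(C,[P[0]+r*np.cos(th),P[1]+r*np.sin(th),.0465]) for r in rs],np.float32)
        pr=cv2.remap(gf,uv[:,0].reshape(1,-1),uv[:,1].reshape(1,-1),cv2.INTER_LINEAR)[0]
        d=np.diff(pr); i=d.argmin()
        if d[i]<-6: pts.append([P[0]+rs[i]*np.cos(th),P[1]+rs[i]*np.sin(th)])
    pts=np.array(pts); r0=np.median(np.linalg.norm(pts-P,axis=1))
    from scipy.optimize import least_squares
    o=least_squares(lambda q:np.hypot(*(pts-q[:2]).T)-q[2],[*P,.062],loss="soft_l1",f_scale=5e-4); P=o.x[:2]
print("plate",o.x.round(4),len(pts))
m=(g[145:185,375:410]<110).astype(np.uint8); n,l,st,ce=cv2.connectedComponentsWithStats(m)
i=1+st[1:,4].argmax(); h=ce[i]+[375,145]; H=onz(C,*h,.0465)[:2]; print("hole",h,st[i],H.round(4),"r",np.linalg.norm(H-P),"dir",np.degrees(np.arctan2(*(H-P)[::-1]))%360)
red=((hsv[...,0]<8)|(hsv[...,0]>172))&(hsv[...,1]>130)&(hsv[...,2]>60); ys,xs=np.nonzero(red[200:245,260:400])
A=np.array([onz(C,x+260,y+200,.014)[:2] for x,y in zip(xs,ys)])-P; an=np.degrees(np.arctan2(A[:,1],A[:,0]))%360
print("arc",np.percentile(an,[0,1,50,99,100]).round(1),np.linalg.norm(A,axis=1).mean())
E
python3 mw.py
```

```text
plate [ 0.4936 -0.1264  0.0616] 90
hole [390.40816327 164.1755102 ] [  7  11  18  17 245] [ 0.4848 -0.1712] r 0.045683317815468305 dir 258.8724269326391
arc [146.6 147.3 181.6 217.1 217.7] 0.07450141001733805
```

Request:
step_arm:
  moves: [3.8,-21.8,3,0,0,0,5,3.8,-21.8,3,0,0,0,5,3.8,-21.8,3,0,0,0,5,3.8,-21.8,3,0,0,0,5,3.8,-21.8,3,0,0,0,5,3.8,-21.8,3,0,0,0,5,3.8,-21.8,3,0,0,0,5,3.8,-21.8,3,0,0,0,5]

```text
t: 2.07
tcp_pos: [0.4601, 0.0938, 0.3294]
eef_rot: [1.0, 0.019, -0.001, -0.0]
force: [0.2, -1.2, 0.1]
grip_width: 0.532
```

Run:
```python
from h import *
im,C=snap("wrist","w2.png")
hsv=cv2.cvtColor(im,cv2.COLOR_RGB2HSV)
red=(((hsv[...,0]<8)|(hsv[...,0]>172))&(hsv[...,1]>130)&(hsv[...,2]>60)).astype(np.uint8)
n,l,st,ce=cv2.connectedComponentsWithStats(red)
for i in range(1,n):
    if st[i,4]>100: print(st[i],ce[i],onz(C,*ce[i],.05).round(4))
go((.494,.0945,.237),2)
```

```text
[115 157  81  26 431] [157.24825986 174.13921114] [0.5058 0.2048 0.05  ]
[ 306  179   37   41 1104] [323.93568841 199.41576087] [0.4926 0.0942 0.05  ]
[539 272  59  20 344] [564.26744186 283.80813953] [ 0.4377 -0.0831  0.05  ]
t 2.12 tcp [0.4601 0.0932 0.3296] yaw 2.09 F [ 0.51  0.68 -0.24] w 5.02 | shift cm [ 3.41 -0.    9.25] rot [-0.01  0.1   0.09]
```

View pics/w2.png

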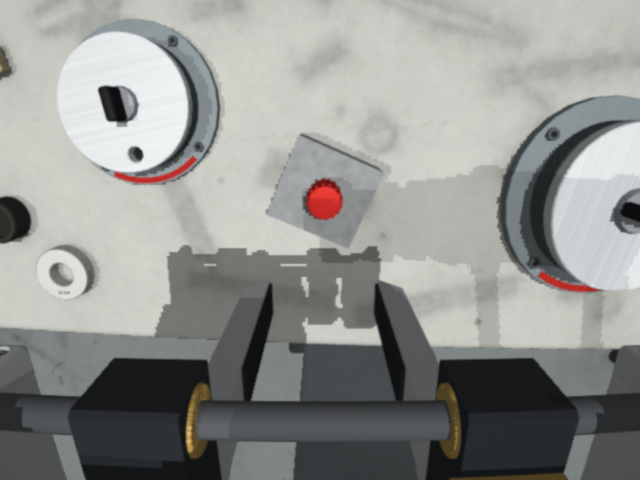

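Wrist view: knob at (324,200) in its stand (tilted square), the small look-alike fixture top left, the big fixture at right. The pin is at about (0.494, 0.094), agreeing within 2 mm over two views. Descend and grip.

Request:
step_arm:
  moves: [3.4,-0.1,5,0,0,0,5,3.4,-0.1,9.05,0,0,0,5,3.4,-0.1,9.05,0,0,0,5,3.4,-0.1,9.05,0,0,0,5,3.4,-0.1,9.05,0,0,0,5,3.4,-0.1,9.05,0,0,0,2,3.4,-0.1,9.05,0,0,0,2,3.4,-0.1,9.05,0,0,0,2,3.4,-0.1,9.05,0,0,0,2,3.4,-0.1,9.05,0,0,0,2]
  force: 25

```text
t: 2.95
tcp_pos: [0.494, 0.0954, 0.24]
eef_rot: [1.0, 0.018, 0.0, 0.0]
force: [-0.7, -1.4, 4.5]
grip_width: 0.229
```

```bash
python3 -c "
from h import *
go((.494,.0942,.239),2)"
```

```text
t 2.95 tcp [0.494  0.0954 0.24  ] yaw 2.11 F [-0.72 -1.37  4.54] w 2.15 | shift cm [-0.    0.12  0.1 ] rot [ 0.01 -0.01  0.11]
```

Request:
step_arm:
  moves: [0,0,0,0,0,0,0,0,0,-2,0,0,0,0,0,0,-5,0,0,0,0,0,0,-8,0,0,0,0,-4.9,26.4,-8,0,0,0,0,-4.9,26.4,-8,0,0,0,0,-4.9,26.4,-8,0,0,0,0,-4.9,26.4,-8,0,0,0,0,-4.9,26.4,-8,0,0,0,0,-4.9,26.4,-8,0,0,0,0]
  force: 30

```text
t: 3.78
tcp_pos: [0.4566, -0.1533, 0.3202]
eef_rot: [1.0, 0.019, 0.0, 0.0]
force: [0.9, -0.4, -0.9]
grip_width: 0.224
```

```bash
python3 -c "
from h import *
go((.455,-.1705,.32),2)"
```

```text
t 3.78 tcp [ 0.4566 -0.1533  0.3202] yaw 2.15 F [ 0.91 -0.35 -0.92] w 2.11 | shift cm [-0.22  1.71  0.02] rot [ 0.01 -0.03  0.15]
```

Request:
step_arm:
  moves: [-0.2,1.7,0,0,0,0,0,-0.2,1.7,0,0,0,0,0,-0.2,1.7,0,0,0,0,0,-0.2,1.7,0,0,0,0,0,-0.2,1.7,0,0,0,0,0]

```text
t: 4.2
tcp_pos: [0.4552, -0.169, 0.3201]
eef_rot: [1.0, 0.02, 0.0, -0.0]
force: [-0.1, -0.2, -1.1]
grip_width: 0.229
```

Run:
```python
from h import *
s=status.read_state(); np.save("s3.npy",np.r_[s["tcp_pos"],s["eef_rot"]])
im,C=snap("wrist","w3.png"); go((.484,-.1705,.29),2)
print(proj(C,np.array(s["tcp_pos"])-[0,0,.206+.028]),proj(C,np.array(s["tcp_pos"])-[0,0,.206-.032]),proj(C,[.4848,-.1705,.0465]))
```

```text
t 4.25 tcp [ 0.4553 -0.169   0.3202] yaw 2.25 F [-0.07  0.49 -0.41] w 2.13 | shift cm [2.86 0.27 3.02] rot [-0.03 -0.02  0.25]
[322.68447654 271.31487464] [322.37660971 321.97495411] [326.82132522 206.67981355]
```

View pics/w3.png

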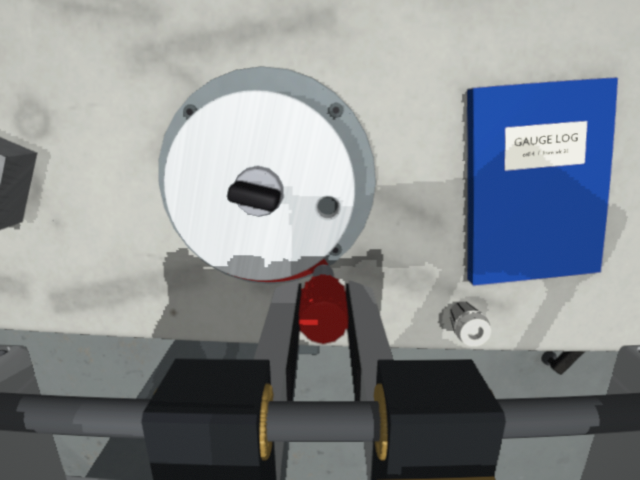

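Wrist view: the pin is held upright, knob top at about (323,320); plate hole at (328,207), within 1–2 px of the prediction. One finer measure, then insert.

```bash
sed -e 's/w1.png/w3.png/; s/s1.npy/s3.npy/; s/a\[:3\]=.*$//; s/330,147/259,185/; s/145:185,375:410/190:225,312:345/; s/\[375,145\]/[312,190]/g' mw.py | grep -v '^red\|^A=\|"arc"' > mw3.py
cat >> mw3.py <<'E'
red=(((hsv[...,0]<8)|(hsv[...,0]>172))&(hsv[...,1]>130)&(hsv[...,2]>40)).astype(np.uint8); red[:270]=0
ys,xs=np.nonzero(red); print("knob bbox",xs.min(),xs.max(),ys.min(),ys.max())
for v in(280,290,300,310,320,330,335,338,340): 
    q=np.nonzero(red[v])[0]; print(v,q.min(),q.max(),end="; ")
tz=a[2]-.174; cx=(xs.min()+xs.max())/2
lo=onz(C,cx,ys.max(),tz); print("knob near top edge",lo.round(4),"centre x est",lo[0]+.0115,"tcp",a[:3])
E
python3 mw3.py
```

```text
plate [ 0.4937 -0.1259  0.0615] 90
hole [328.1372549 205.9248366] [  6   7  21  19 306] [ 0.4853 -0.1713] r 0.046239987480447706 dir 259.53322951319234
knob bbox 265 348 270 342
280 273 337; 290 301 344; 300 300 346; 310 299 347; 320 298 348; 330 300 343; 335 306 340; 338 309 336; 340 312 334; knob near top edge [ 0.445  -0.1624  0.1461] centre x est 0.4564519008240124 tcp [ 0.4552043  -0.16902382  0.32012497]
```

Request:
step_arm:
  moves: [2.9,0.32,2,0,0,0,0,2.9,0.32,3.2,0,0,0,0,2.9,0.32,3.2,0,0,0,0,2.9,0.32,3.6,0,0,0,0,2.9,0.32,3.9,0,0,0,0,2.9,0.32,4.2,0,0,0,0,2.9,0.32,4.4,0,0,0,0,2.9,0.32,4.4,0,0,0,0]

```text
t: 4.92
tcp_pos: [0.4841, -0.1709, 0.2762]
eef_rot: [1.0, 0.02, 0.0, -0.0]
force: [-1.2, 1.0, -0.8]
grip_width: 0.227
```

```bash
python3 -c "
from h import *
go((.4844,-.1711,.268),2)"
```

```text
t 4.92 tcp [ 0.4841 -0.1709  0.2762] yaw 2.25 F [-1.15  1.   -0.81] w 2.14 | shift cm [0.03 0.02 0.82] rot [-0.03 -0.01  0.25]
```

Request:
step_arm:
  moves: [0,0,0.3,0,0,0,0,0,0,0.6,0,0,0,0,0,0,0.8,0,0,0,0,0,0,0.9,0,0,0,0,0,0,0.9,0,0,0,0]

```text
t: 5.33
tcp_pos: [0.4841, -0.171, 0.2679]
eef_rot: [1.0, 0.02, 0.0, -0.0]
force: [-1.2, 0.4, 5.5]
grip_width: 0.227
```

```bash
python3 -c "
from h import *
go((.4844,-.1711,.268),2)"
```

```text
t 5.33 tcp [ 0.4841 -0.171   0.2679] yaw 2.25 F [-1.19  0.43  5.47] w 2.13 | shift cm [ 0.03  0.01 -0.01] rot [-0.02 -0.03  0.25]
```

Contact with the flange is at TCP z = 0.268, as predicted, so the pin is in the plate's hole. Next I generate the arc rows for dragging the plate.

```bash
cat > arc.py <<'E'
from h import *; import sys
A=np.array([.4937,-.126]); r=.046
p0,p1,n,z=map(float,sys.argv[1:5])
s=status.read_state(); M=R.from_quat(s["eef_rot"]); t=np.array(s["tcp_pos"]); d=t[:2]-A; f=np.degrees(np.arctan2(d[1],d[0]))%360
u=d/np.linalg.norm(d); F=np.array(s["force"]); print("t",round(float(s["t"]),2),"tcp",t.round(4),"phi %.1f r %.1fmm"%(f,1e3*np.linalg.norm(d)),"Frad %.1f Ftan %.1f Fz %.1f"%(F[:2]@u,F[:2]@[-u[1],u[0]],F[2]),"w",round(float(s["grip_width"])*9.4,2))
for q in np.radians(np.linspace(p0,p1,int(n))):
    print((M.inv().apply(np.r_[A+r*np.array([np.cos(q),np.sin(q)]),z]-t)*100).round(2).tolist())
E
python3 arc.py 253 220 8 .2685
```

```text
t 5.33 tcp [ 0.4841 -0.171   0.2679] phi 257.9 r 46.0mm Frad -0.2 Ftan -1.3 Fz 5.5 w 2.13
[-0.38, -0.11, -0.06]
[-0.73, -0.25, -0.06]
[-1.07, -0.42, -0.06]
[-1.39, -0.61, -0.06]
[-1.7, -0.84, -0.06]
[-1.99, -1.08, -0.06]
[-2.25, -1.35, -0.06]
[-2.5, -1.64, -0.06]
```

Request:
step_arm:
  moves: [-0.38,-0.11,-0.06,0,0,0,0,-0.73,-0.25,-0.06,0,0,0,0,-1.07,-0.42,-0.06,0,0,0,0,-1.39,-0.61,-0.06,0,0,0,0,-1.7,-0.84,-0.06,0,0,0,0,-1.99,-1.08,-0.06,0,0,0,0,-2.25,-1.35,-0.06,0,0,0,0,-2.5,-1.64,-0.06,0,0,0,0,-2.5,-1.64,-0.06,0,0,0,0]

```text
t: 6.08
tcp_pos: [0.4577, -0.155, 0.2684]
eef_rot: [1.0, 0.02, -0.0, -0.0]
force: [1.6, 0.7, -0.7]
grip_width: 0.226
```

```bash
python3 arc.py 219 214 4 .2665
```

```text
t 6.08 tcp [ 0.4577 -0.155   0.2684] phi 218.8 r 46.2mm Frad -1.7 Ftan 0.4 Fz -0.7 w 2.12
[0.03, 0.0, 0.19]
[-0.05, -0.11, 0.19]
[-0.12, -0.22, 0.19]
[-0.2, -0.33, 0.2]
```

Request:
step_arm:
  moves: [0.03,0,0.19,0,0,0,0,-0.05,-0.11,0.19,0,0,0,0,-0.12,-0.22,0.19,0,0,0,0,-0.2,-0.33,0.19,0,0,0,0,-0.2,-0.33,0.19,0,0,0,0]

```text
t: 6.5
tcp_pos: [0.4565, -0.1531, 0.2679]
eef_rot: [1.0, 0.02, 0.001, 0.002]
force: [1.2, -3.8, 5.6]
grip_width: 0.225
```

```bash
python3 arc.py 213 208 4 .2665
```

```text
t 6.5 tcp [ 0.4565 -0.1531  0.2679] phi 216.1 r 46.0mm Frad 1.3 Ftan 3.8 Fz 5.6 w 2.12
[-0.13, -0.21, 0.14]
[-0.2, -0.33, 0.14]
[-0.26, -0.45, 0.14]
[-0.32, -0.57, 0.14]
```

Request:
step_arm:
  moves: [-0.13,-0.21,0.18,0,0,0,0,-0.2,-0.33,0.18,0,0,0,0,-0.26,-0.45,0.18,0,0,0,0,-0.32,-0.57,0.18,0,0,0,0,-0.32,-0.57,0.18,0,0,0,0]

```text
t: 6.92
tcp_pos: [0.4545, -0.1494, 0.2679]
eef_rot: [1.0, 0.021, 0.004, 0.005]
force: [2.2, -5.7, 7.2]
grip_width: 0.227
```

```bash
python3 arc.py 207 200 5 .266
```

```text
t 6.92 tcp [ 0.4545 -0.1494  0.2679] phi 210.9 r 45.6mm Frad 1.0 Ftan 6.0 Fz 7.2 w 2.14
[-0.17, -0.26, 0.18]
[-0.23, -0.39, 0.18]
[-0.28, -0.52, 0.18]
[-0.33, -0.65, 0.18]
[-0.37, -0.79, 0.18]
```

```bash
cat >> arc.py <<'E'
G=R.from_euler("z",2.2,degrees=True)*R.from_quat([1,0,0,0]); print("rot",np.degrees((M.inv()*G).as_rotvec()).round(2).tolist())
E
python3 arc.py 207 200 5 .266 | tail -1
```

```text
rot [0.63, -0.45, 0.24]
```

Request:
step_arm:
  moves: [-0.17,-0.26,0.18,0.6,-0.5,0.2,0,-0.23,-0.39,0.18,0.6,-0.5,0.2,0,-0.28,-0.52,0.18,0.6,-0.5,0.2,0,-0.33,-0.65,0.18,0.6,-0.5,0.2,0,-0.37,-0.79,0.18,0.6,-0.5,0.2,0,-0.37,-0.79,0.18,0.6,-0.5,0.2,0]

```text
t: 7.42
tcp_pos: [0.4523, -0.1438, 0.2679]
eef_rot: [1.0, 0.02, 0.003, 0.004]
force: [3.3, -5.5, 6.9]
grip_width: 0.231
```

```bash
python3 arc.py 200 193 5 .266
```

```text
t 7.42 tcp [ 0.4523 -0.1438  0.2679] phi 203.2 r 45.1mm Frad -0.8 Ftan 6.3 Fz 6.9 w 2.17
[-0.17, -0.21, 0.18]
[-0.21, -0.35, 0.18]
[-0.25, -0.48, 0.18]
[-0.28, -0.62, 0.18]
[-0.31, -0.76, 0.18]
rot [0.45, -0.28, 0.13]
```

Request:
step_arm:
  moves: [-0.17,-0.21,0.18,0.5,-0.3,0.1,0,-0.21,-0.35,0.18,0.5,-0.3,0.1,0,-0.25,-0.48,0.18,0.5,-0.3,0.1,0,-0.28,-0.62,0.18,0.5,-0.3,0.1,0,-0.31,-0.76,0.18,0.5,-0.3,0.1,0,-0.31,-0.76,0.18,0.5,-0.3,0.1,0]

```text
t: 7.92
tcp_pos: [0.4501, -0.1381, 0.2676]
eef_rot: [1.0, 0.02, 0.002, 0.003]
force: [1.5, -4.5, 6.5]
grip_width: 0.225
```

```bash
python3 arc.py 193 186 5 .266
```

```text
t 7.92 tcp [ 0.4501 -0.1381  0.2676] phi 195.5 r 45.2mm Frad -0.3 Ftan 4.8 Fz 6.5 w 2.11
[-0.12, -0.18, 0.16]
[-0.14, -0.32, 0.16]
[-0.16, -0.45, 0.15]
[-0.18, -0.59, 0.15]
[-0.19, -0.73, 0.15]
rot [0.3, -0.22, 0.13]
```

Request:
step_arm:
  moves: [-0.12,-0.18,0.16,0.3,-0.2,0.1,0,-0.14,-0.32,0.16,0.3,-0.2,0.1,0,-0.16,-0.45,0.16,0.3,-0.2,0.1,0,-0.18,-0.59,0.16,0.3,-0.2,0.1,0,-0.19,-0.73,0.16,0.3,-0.2,0.1,0,-0.19,-0.73,0.16,0.3,-0.2,0.1,0]

```text
t: 8.42
tcp_pos: [0.4478, -0.1311, 0.2657]
eef_rot: [1.0, 0.02, -0.0, 0.001]
force: [1.6, -4.7, 0.3]
grip_width: 0.225
```

```bash
python3 arc.py 186 179 5 .266
```

```text
t 8.42 tcp [ 0.4478 -0.1311  0.2657] phi 186.4 r 46.1mm Frad -1.0 Ftan 4.9 Fz 0.3 w 2.11
[0.01, -0.03, -0.03]
[0.01, -0.17, -0.03]
[0.0, -0.31, -0.03]
[0.0, -0.45, -0.03]
[0.01, -0.59, -0.03]
rot [0.09, 0.02, 0.09]
```

z fell to 0.2657 and Fz went to zero, so the pin has dropped into the flange hole. Push down gently.

Request:
step_arm:
  moves: [0,0,0.15,0,0,0,0,0,0,0.3,0,0,0,0,0,0,0.4,0,0,0,0,0,0,0.4,0,0,0,0]

```text
t: 8.75
tcp_pos: [0.4482, -0.1318, 0.2618]
eef_rot: [1.0, 0.02, 0.0, 0.002]
force: [1.4, -5.4, 1.0]
grip_width: 0.232
```

```bash
python3 arc.py 186 182 2 .2525
```

```text
t 8.75 tcp [ 0.4482 -0.1318  0.2618] phi 187.2 r 45.9mm Frad -0.7 Ftan 5.6 Fz 1.0 w 2.18
[-0.02, -0.1, 0.93]
[-0.03, -0.42, 0.93]
rot [0.22, -0.04, 0.13]
```

Request:
step_arm:
  moves: [0,0.1,0.2,0.2,0,0.1,0,0,0.1,0.4,0.2,0,0.1,0,0,0.1,0.6,0.2,0,0.1,0,0,0.1,0.8,0.2,0,0.1,0,0,0.1,0.9,0.2,0,0.1,0,0,0.1,1.0,0.2,0,0.1,0,0,0.1,1.05,0.2,0,0.1,0]

```text
t: 9.33
tcp_pos: [0.4482, -0.1329, 0.2524]
eef_rot: [1.0, 0.02, 0.0, 0.0]
force: [-2.5, -3.1, 16.1]
grip_width: 0.231
```

```bash
python3 arc.py 187 187 1 .2525
```

```text
t 9.33 tcp [ 0.4482 -0.1329  0.2524] phi 188.6 r 46.0mm Frad 3.0 Ftan 2.7 Fz 16.1 w 2.17
[-0.02, -0.13, -0.01]
rot [0.03, -0.03, 0.04]
```

The knob is home: TCP z is 0.2524 against 0.2525 expected, with 16 N of seating force. Release and retreat.

Request:
step_arm:
  moves: [0,0,0,0,0,0,4.2,0,0,0,0,0,0,4.2,0,0,0,0,0,0,4.2,0,0,0,0,0,0,4.2,0,0,-1.5,0,0,0,4.2,0,0,-4,0,0,0,4.2,0,0,-8,0,0,0,4.2,-3,0,-11,0,0,0,4.2,-3,0,-11,0,0,0,4.2,-3,0,-11,0,0,0,4.2]

```text
t: 10.17
tcp_pos: [0.4175, -0.1337, 0.3634]
eef_rot: [1.0, 0.019, 0.002, 0.001]
force: [0.6, -0.3, -0.1]
grip_width: 0.448
```

Run:
```python
from h import *
im,C=snap("wrist","w4.png"); s=status.read_state(); go(s["tcp_pos"])
im2,C2=snap("scene"); 
a=im; b=cv2.resize(im2[180:280,300:433],(640,480),interpolation=cv2.INTER_CUBIC)
cv2.imwrite("pics/fin.png",cv2.resize(np.hstack([a,b])[:,:,::-1],(800,300),interpolation=cv2.INTER_AREA))
A=np.array([.4937,-.126,0]);q=np.radians(188)
print(proj(C,A+[.046*np.cos(q),.046*np.sin(q),.0465+.032]))
hsv=cv2.cvtColor(im,cv2.COLOR_RGB2HSV); red=(((hsv[...,0]<8)|(hsv[...,0]>172))&(hsv[...,1]>130)&(hsv[...,2]>40)).astype(np.uint8)
n,l,st,ce=cv2.connectedComponentsWithStats(red)
for i in range(1,n):
    if st[i,4]>150: print(st[i],ce[i].round(1))
```

```text
t 10.22 tcp [ 0.4178 -0.1336  0.3621] yaw 2.22 F [-0.47 -0.68 -0.81] w 4.23 | shift cm [0. 0. 0.] rot [ 0.   -0.06 -0.  ]
[321.86441145 202.67131337]
[ 265  182  104   42 1573] [320.1 206.6]
```

View pics/fin.png

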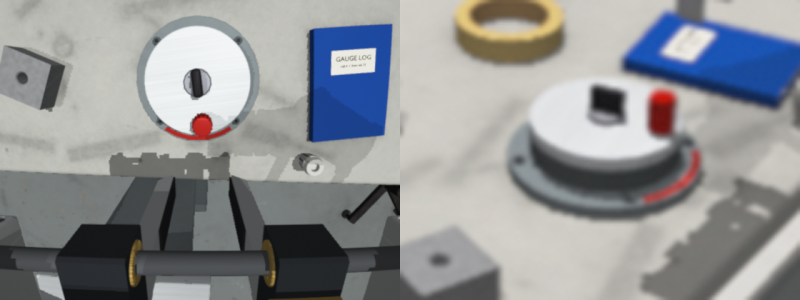

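The pin stands upright on the plate, at (202,125) in the wrist view and (661,112) in the scene crop, with its knob seated flush. The stand is empty, the gripper is clear and the bystanders are untouched. Handing in.

```bash
python3 -c "
from h import *
print(ticket.finish_job())"
```

```text
the job is handed in; nothing more can be done
None
```

The index plate is locked. I took the pin from its stand, put it in the plate's hole and dragged the plate along the red arc with about 7 N of downward pressure. The pin dropped into the flange hole about 5° from the arc's middle. I pushed it home, let go and handed the job in at about 10 s; no verdict is reported.

- **Seating:** the last push ended at tool height 0.2524 m against 0.2525 m expected, with 16 N on the wrist. The final pictures show the pin upright with its knob flush on the plate.
- **Clear of the work:** the gripper is open and about 11 cm above the fixture. The collet, the only bystander in the final pictures, looks unmoved, and the arm stayed away from the others.
- **Disagreements:** position estimates from different views differed by up to 2 mm, and the held knob's opening read about 21.5 mm instead of 23 mm. Neither mattered to the fit.

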